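# Funnel into the bottle, then twist the jar open

## Robot

A 6-joint arm with a two-finger parallel gripper is mounted at the origin on the work surface; the furniture and walls round the work are solid. World frame = base frame: x ahead of the robot, y to its left, z up, the work surface at z = 0. Lengths are in m, angles in rad, forces in N, time in s.
With the tool pointing down it reaches from about 0.35 to 0.775 m from the base axis. Payload 5.5 kg.
Tool frame: the origin (TCP) lies midway between the tips of the shut fingers; the grasp point (between the pads) lies 19 mm behind it (tcp_to_grasp is the distance from the TCP to the grasp point, in m); z points along the fingers, y is the line along which they close (so a half turn about z gives the same grasp; the last joint's range is limited). The gripper opens to 85 mm and grips with 20 to 120 N. Pads are 22 mm wide; open, the fingers measure 114 mm over their backs; the gripper's body (76 mm by 85 mm) begins 54 mm behind the grasp point. The pads swing forward as they close: fully open they stand 13 mm farther back than shut.
Start: joints at [1.191, 0.313, 0.046, 1.304, 0, 1.431], TCP at [0.137, 0.559, 0.231] pointing down, gripper open.
Joint ranges: [-2.76, 2.76], [-0.86, 1.69], [-1.03, 1.26], [-2.2, 2.34], [-1.47, 1.5], [-3.14, 3.14]. Speed limits (rad/s): [2.57, 2.57, 3.14, 3.14, 3.14, 3.14].

## Interface

Orientations are given as a unit quaternion [x, y, z, w].
In Python, from rig import sense, get_image, calibration, finish_job, tcp_to_grasp gives the robot as it stands.
- The arm moves only by the tool carry_out, never from a script. Its argument "targets" is a list of rows, each a list of 7 numbers: the shift along the tool's x, y, z in mm, then the turn, a rotation vector about the tool's x, y, z in units of 10 degrees (1.0 is 10 degrees), then the closure, from -1 (fully open) to 1 (shut). In form: [[x, y, z, rx, ry, rz, grip], ...]. A call has 1 to 20 rows; each row shifts and turns the commanded pose from where the row before left it, along the tool's axes as they then stand; what a row does not reach is not made up. A row lasts 1/8 s, in which the tool goes at most 62.5 mm and 10.7 degrees, less where a joint would pass 70% of its speed; a pose out of reach is approached as far as the arm can. A call is refused whole if a number of a shift passes 62.5 or a number of a turn 1, either way. A call with a gripper value outside its range is refused whole. The fingers move at their own pace and stop on an object; "squeeze" is the grip in N (left out, the last holds). Time passes only in rows, so rows that do not move let the fingers close. It gives the time, the measured TCP pose, the force, the opening and the grip force at its end, in the units of the state.
- sense(): the state, without advancing time (a new reading comes with each control period).
- get_image(name): name is "scene" or "top"; returns the picture (400x640x3 uint8, red, green, blue); there is no depth.
- calibration(name): a dict with "fx", "fy", "cx", "cy" (pixels), "R" (3x3) and "t" (3): a world point X has camera coordinates R X + t. Camera axes: x right, y down, z forward; pixel columns grow to the right and rows downward; lengths in m; the calibration is good to about 2 mm. A picture is of the moment at which its call begins. calibration takes no time and is no camera call.
- finish_job(): hands the job in; it is judged then, once.
The state is a dict: "time_s": time; "qpos": joint angles; "qd": joint speeds; "effort": joint torques, N m; "tcp_pos": TCP position; "tcp_rot": TCP orientation; "contact_force": force on the tool from outside, world axes, zero at the start; "wrist_torque": the same for the moment, N m; "finger_gap": opening from 0.0 (shut) to 1.0 (fully open); "grasp_force": force on a finger pad.
Only numpy, scipy, OpenCV 4.12 (cv2) and the standard library are available. Lean on these libraries where they do the work, as an engineer would, in place of code of your own. Each camera call takes 0.05 s, during which the arm holds its last target. There are 200 camera calls.

## Task

I want to refill the empty bottle from the storage jar. Take the funnel out of its beaker, set it spout down and upright in the neck of the bottle so that it sits fully home, and let go of it; then twist the tight lid of the jar anticlockwise until it comes free (about a fifth of a turn), without lifting the jar out of its wooden brace, and lift it straight up. Finish while still holding the lid level, centred and clear of the jar, its lower edge about two centimetres above the jar's mouth; do not put it down or let go, keep the funnel, bottle and jar standing as they should, and leave the cutter, matchbox and brush where they are.

Things in the scene. Friction and masses are not known exactly. Their poses are not given: they have to be found in the camera images.
- funnel: steel funnel, 80 mm high, 80 g, loose, at the start spout down in the beaker. Origin at the centre of the spout's lower end, z up its axis. Outside, from the bottom: spout 12 mm across at z = 0, 21 mm at z = 40 mm; cone widening to 56 mm at z = 62 mm; then a collar 56 to 58 mm across up to z = 80 mm (grip across the collar). Round: its yaw does not matter.
- beaker: small steel beaker, 65 mm high, 60 mm across at the foot and 48 mm at the rim (40 mm inside), loose, 300 g; the funnel's cone rests on its rim. Origin at the centre of its underside.
- bottle: empty white ceramic bottle, 120 mm high, round, 76 mm across up to 62 mm, sloping to a neck 36 to 33 mm across from 90 mm up; loose, 600 g. Origin at the centre of its underside, z up. It and the beaker may have changed places.
- bottle_mouth (a point): centre of the bottle's mouth, at its upper rim, 120 mm above its underside; the neck hole is 25 mm across. With the funnel fully home its cone rests on the rim and the funnel's origin lies about 40 mm below this point.
- brace: flat square wooden tray fixed to the table, 107 mm square and 38 mm high, with a square recess 83 mm wide whose floor is 10 mm above the table; it keeps the jar from turning. Origin at the centre of its underside. An upright cane screen stands close behind the table's far edge, about x = 0.6 m: keep the gripper clear of it.
- jar: white ceramic storage jar, loose, 700 g: square body 80 x 80 x 83 mm standing in the brace, and a round neck 38 mm across that rises 30 mm from the flat shoulder. Origin at the centre of its underside, z up.
- jar_mouth (a point): centre of the jar's mouth, at the neck's rim, 113 mm above the jar's underside and 30 mm above its shoulder. Three lips round the neck hold the lid's inner lugs; a springy rubber seal on the rim presses the lid up with about 10 N, so it turns stiffly (up to about 0.5 N m) and rises about 2 mm when free.
- lid: round aluminium twist-off lid, 59 mm across, 20 mm high, ribbed edge, 60 g, loose; grip it across its edge, at any yaw. Origin at the centre of its lower edge, z up; shut, this lies 15 mm below the jar's mouth and 15 mm above its shoulder. Its yaw relative to the jar is 0.05 to 0.25 rad at the start; turned anticlockwise (from above) it is free from 1.02 to 1.52 rad, where a stop blocks it.
- cutter: round tin pastry cutter with a bow handle, 66 mm across, 41 mm high; bystander, origin at the centre of its underside.
- matches: matchbox 36 x 52 x 14 mm; bystander, origin at the centre of its underside.
- brush: pastry brush 182 x 39 x 12 mm lying flat along its x axis; bystander, origin at the centre of its underside.
There are look-alikes about, which are no part of the job. Leave any pink or purple look-alike of the bottle alone.

How it is judged:
By the outcome, as a careful person would: the job done as asked, in the order asked, and still so for the second after the job is handed in, while the arm keeps its last pose, push and grip.
It also fails if it takes over 54 s, if anything falls off the work surface, if the arm or the gripper's body presses on something with over 40 N, if the wrist force passes 120 N, or if a joint passes its speed limit or range.

## Working session

There is one attempt and no reset: what is moved stays moved. The work goes in short steps, Python scripts to look and compute and a tool call to move; the robot and the scene stay as the last step left them, time stands still between calls to the robot, and variables do not carry over. Pictures are saved under pics/ and viewed, at most 10 in all, crops included, and the job is handed in when it is done.

Besides the shell and the picture viewer there is one more tool, called after ">>>" as name(argument=value, ...) on one line, values as JSON. carry_out: Moves the arm, as the interface text tells. Its arguments: {"type":"object","properties":{"targets":{"type":"array","items":{"type":"array","items":{"type":"number"}}},"squeeze":{"type":"number"}},"required":["targets"]}

```bash
mkdir -p pics
python3 - <<'E'
from rig import *
import cv2,numpy as np
for n in("scene","top"):
    cv2.imwrite(f"pics/{n}0.png",get_image(n)[:,:,::-1])
    c=calibration(n);print(n,c['fx'],c['cx'],c['cy'],np.round(c['R'],3).tolist(),np.round(c['t'],3).tolist(), np.round(-np.array(c['R']).T@c['t'],3))
print(sense(),tcp_to_grasp)
E
```

```text
scene 498.5253419153669 316.5555160075704 199.18297121491617 [[0.694, -0.72, -0.003], [-0.316, -0.301, -0.9], [0.647, 0.626, -0.436]] [-0.196, 0.242, 0.989] [-0.427 -0.687  0.649]
top 366.58794712041504 316.87163184106277 197.3304279663496 [[0.022, -1.0, -0.002], [-0.984, -0.021, -0.178], [0.178, 0.006, -0.984]] [0.08, 0.389, 1.117] [0.183 0.082 1.169]
{'time_s': 0.1, 'qpos': array([ 1.19137086e+00,  3.13956383e-01,  4.51130820e-02,  1.30362911e+00,
       -1.37945982e-05,  1.43122760e+00]), 'qd': array([-8.81259508e-05, -8.98548380e-04,  2.17785599e-03, -6.17359927e-04,
        1.12099177e-03, -6.65814884e-04]), 'effort': array([ 3.10096082e-03, -4.81724811e+01,  2.99244905e+01,  1.27894440e-02,
       -8.94520008e-05,  2.13837801e-07]), 'tcp_pos': array([0.13642351, 0.55810997, 0.23048876]), 'tcp_rot': array([ 1.19641047e-01,  9.92816860e-01, -8.11753332e-04, -2.08370585e-04]), 'contact_force': array([ 0.68081261, -0.43302262,  0.03694477]), 'wrist_torque': array([-0.0141456 ,  0.01883491, -0.01538658]), 'grasp_force': 0.0, 'finger_gap': 1.0002601853294124} 0.0187
```

View pics/scene0.png

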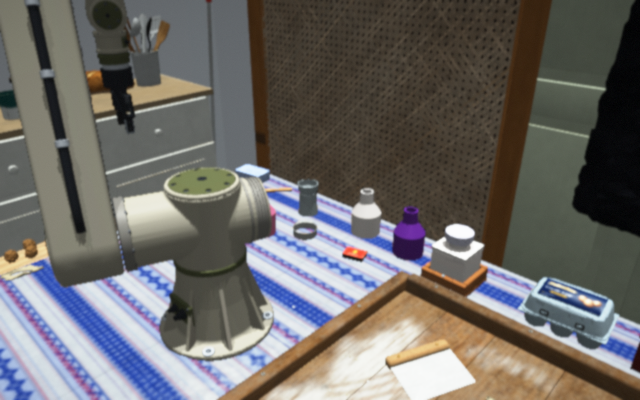

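View pics/top0.png

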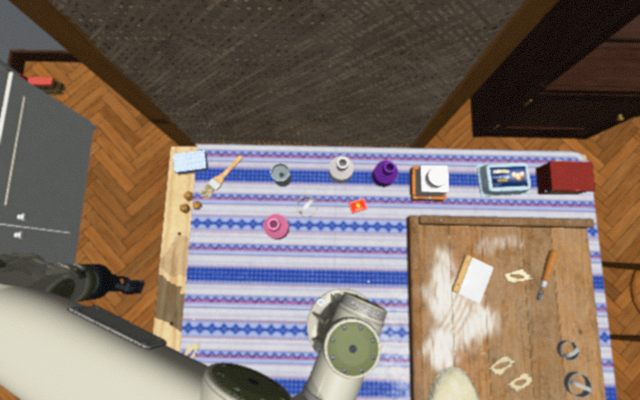

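The scene picture shows the funnel in its beaker at (308,195), the white bottle at (366,212), the purple look-alike at (408,235), the jar at (458,250), the cutter at (305,230) and the matches at (355,254). The top picture shows the funnel at (281,173), white bottle at (341,165), purple bottle at (386,172), pink bottle at (276,226), jar at (433,180), brush at (222,177) and matches at (358,206).

Possible bottles are white (341,165), purple (386,172) and pink (276,226), so I choose white. Possible funnels or rings are the one in the beaker (281,173) and the cutter (307,206), so I choose the beaker one. The next crop checks this.

```bash
python3 - <<'E'
import cv2,numpy as np
t=cv2.imread("pics/top0.png")[140:240,250:470]; s=cv2.imread("pics/scene0.png")[165:305,285:500]
t=cv2.resize(t,None,fx=3.6,fy=3.6,interpolation=cv2.INTER_CUBIC)
cv2.imwrite("pics/topc.png",t)
s=cv2.resize(s,None,fx=3.7,fy=3.7,interpolation=cv2.INTER_CUBIC); cv2.imwrite("pics/scc.png",s)
E
cat > h.py <<'E'
import numpy as np
from rig import calibration
C={n:calibration(n) for n in("scene","top")}
def ray(n,u,v):
    c=C[n];R=np.array(c['R']);t=np.array(c['t'])
    return -R.T@t, R.T@np.array([(u-c['cx'])/c['fx'],(v-c['cy'])/c['fy'],1])
def at(n,u,v,z):
    o,d=ray(n,u,v);return o+d*(z-o[2])/d[2]
def proj(n,X):
    c=C[n];p=np.array(c['R'])@X+c['t'];return np.array([c['fx']*p[0]/p[2]+c['cx'],c['fy']*p[1]/p[2]+c['cy']])
def circ(n,x,y,z,r,k=48):
    a=np.linspace(0,2*np.pi,k);return np.array([proj(n,np.array([x+r*np.cos(i),y+r*np.sin(i),z])) for i in a])
E
```

```text
(no output)
```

View pics/topc.png

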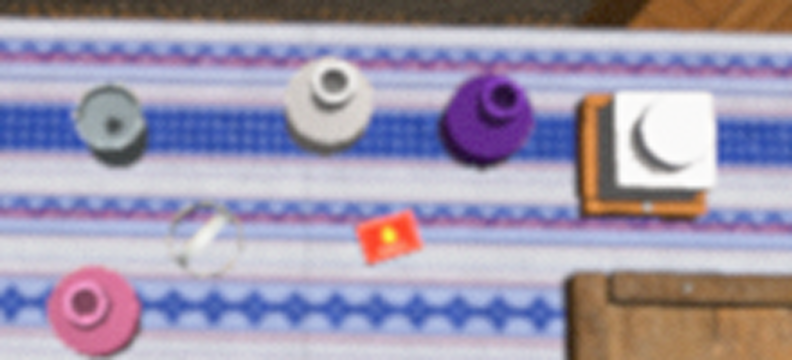

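View pics/scc.png

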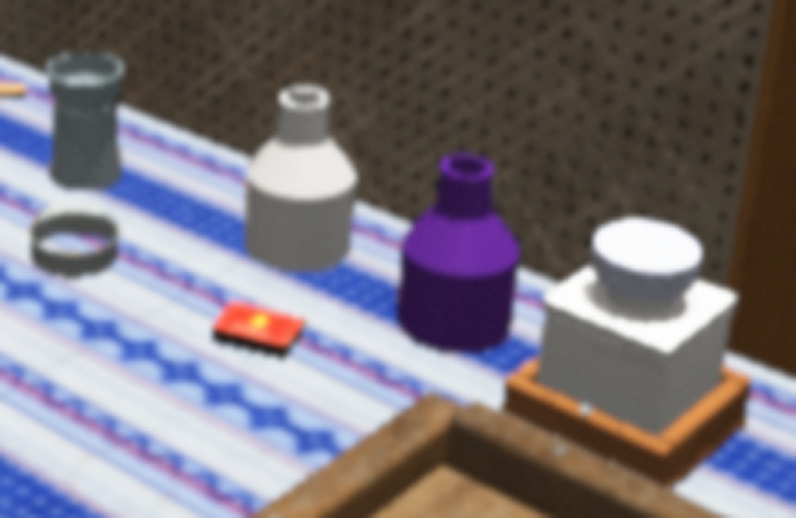

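The crops confirm the choice: the steel funnel sits in the beaker (top crop (111,117)), the white bottle's mouth is at (332,81) with purple and pink clearly separate, and the lid is at (674,135). I'll triangulate these now.

Run:
```python
from h import *
def T(u,v):return 250+(u+.5)/3.6-.5,140+(v+.5)/3.6-.5
def S(u,v):return 285+(u+.5)/3.7-.5,165+(v+.5)/3.7-.5
def tri(a,b):
    A=[];B=[]
    for n,p in(("top",a),("scene",b)):
        o,d=ray(n,*p);d/=np.linalg.norm(d);P=np.eye(3)-np.outer(d,d);A.append(P);B.append(P@o)
    return np.linalg.lstsq(np.vstack(A),np.hstack(B),rcond=None)[0]
for k,t,s,z in(("funnel top",(111,117),(86,67),.093),("bottle mouth",(332,81),(304,96),.12),("lid top",(674,135),(647,250),.128),("shoulder TL corner of jar",(615,93),None,.093),("sh TR",(713,95),None,.093),("sh BR",(714,188),None,.093),("sh BL",(615,185),None,.093),("cutter",(206,239),(74,226),.04),("matches",(389,237),(258,320),.014),("purple",(502,97),(467,165),.12),("brush",None,None,0)):
    if t is None: continue
    print(k,np.round(at("top",*T(*t),z),4),end=' ')
    if s: print(np.round(at("scene",*S(*s),z),4),np.round(tri(T(*t),S(*s)),4))
    else: print()
```

```text
funnel top [0.4521 0.1992 0.093 ] [0.455  0.1986 0.093 ] [0.4529 0.1983 0.0936]
bottle mouth [0.4796 0.0159 0.12  ] [0.4801 0.0137 0.12  ] [0.4805 0.0152 0.1192]
lid top [ 0.438  -0.2606  0.128 ] [ 0.438  -0.2688  0.128 ] [ 0.441  -0.2644  0.1241]
shoulder TL corner of jar [ 0.4819 -0.2238  0.093 ] 
sh TR [ 0.4819 -0.3061  0.093 ] 
sh BR [ 0.4021 -0.3036  0.093 ] 
sh BL [ 0.4029 -0.2216  0.093 ] 
cutter [0.3585 0.1185 0.04  ] [0.3445 0.1009 0.04  ] [0.361  0.1186 0.0265]
matches [ 0.3679 -0.0425  0.014 ] [ 0.371  -0.0413  0.014 ] [ 0.3681 -0.0428  0.0158]
purple [ 0.469  -0.1235  0.12  ] [ 0.4701 -0.1256  0.12  ] [ 0.4699 -0.1245  0.1193]
```

>>> carry_out(targets=[[-12,-8,3,0,0,0,-1],[-25,-17.4,6,0,0,0,-1],[-25,-17.4,6,0,0,0,-1],[-25,-17.4,6,0,0,0,-1],[-25,-17.4,6,0,0,0,-1],[-25,-17.4,6,0,0,0,-1],[-25,-17.4,6,0,0,0,-1],[-25,-17.4,6,0,0,0,-1],[-25,-17.4,6,0,0,0,-1],[-25,-17.4,6,0,0,0,-1],[-25,-17.4,6,0,0,0,-1],[-25,-17.4,6,0,0,0,-1],[-25,-17.4,6,0,0,0,-1],[-25,-17.4,6,0,0,0,-1],[-25,-17.4,6,0,0,0,-1],[-25,-17.4,6,0,0,0,-1],[-6,-4.2,3,0,0,0,-1],[0,0,0,0,0,0,-1],[0,0,0,0,0,0,-1]], squeeze=40)

```text
time_s: 2.48
tcp_pos: [0.4528, 0.2003, 0.1354]
tcp_rot: [0.119, 0.993, 0.0, -0.0]
contact_force: [-0.5, 0.4, 0.1]
finger_gap: 0.998
grasp_force: 0.0
```

```bash
cat >> h.py <<'E'
from scipy.spatial.transform import Rotation as Ro
from rig import sense
def delta(X):
    s=sense();R=Ro.from_quat(s['tcp_rot']);d=np.array(X)-s['tcp_pos']
    print('t',round(s['time_s'],2),'tcp',np.round(s['tcp_pos'],4),'tool mm',np.round(R.inv().apply(d)*1000,1),'F',np.round(s['contact_force'],1),'gap',round(s['finger_gap'],3),'g',round(s['grasp_force'],1),'q6',round(s['qpos'][5],2),'tilt',np.round(R.as_matrix()[:2,2],4),'yaw_y',round(float(np.degrees(np.arctan2(R.as_matrix()[1,1],R.as_matrix()[0,1]))),1))
E
python3 -c "
from h import *
delta([.4535,.199,.06])"
```

```text
t 2.48 tcp [0.4528 0.2003 0.1354] tool mm [-1.  -1.1 75.4] F [-0.5  0.4  0.1] gap 0.998 g 0.0 q6 0.49 tilt [-0.0003  0.0002] yaw_y 76.3
```

>>> carry_out(targets=[[-0.5,-0.5,10,0,0,0,-1],[-0.5,-0.6,18,0,0,0,-1],[0,0,18,0,0,0,-1],[0,0,15,0,0,0,-1],[0,0,10,0,0,0,-1],[0,0,4,0,0,0,-1],[0,0,0,0,0,0,-1],[0,0,0,0,0,0,1],[0,0,0,0,0,0,1],[0,0,0,0,0,0,1],[0,0,0,0,0,0,1],[0,0,0,0,0,0,1],[0,0,0,0,0,0,1],[0,0,0,0,0,0,1],[0,0,0,0,0,0,1]], squeeze=40)

```text
time_s: 4.35
tcp_pos: [0.455, 0.1991, 0.061]
tcp_rot: [0.12, 0.993, 0.001, 0.001]
contact_force: [-0.1, 3.1, 5.0]
finger_gap: 0.655
grasp_force: 42.2
```

>>> carry_out(targets=[[0,0,-3,0,0,0,1],[0,0,-6,0,0,0,1],[0,0,-10,0,0,0,1],[0,0,-15,0,0,0,1],[0,0,-18,0,0,0,1],[0,0,-18,0,0,0,1],[0,0,-18,0,0,0,1],[0,0,-18,0,0,0,1],[0,0,-15,0,0,0,1],[0,0,-10,0,0,0,1],[0,0,-5,0,0,0,1],[0,0,0,0,0,0,1]])

```text
time_s: 5.85
tcp_pos: [0.4542, 0.1985, 0.1963]
tcp_rot: [0.12, 0.993, 0.0, 0.0]
contact_force: [-0.1, -0.1, -0.7]
finger_gap: 0.657
grasp_force: 42.5
```

Run:
```python
from h import *
from rig import get_image
import cv2
delta([.480,.015,.197])
s=get_image("scene")[:,:,::-1];t=get_image("top")[:,:,::-1]
a=cv2.resize(s[100:250,270:420],(600,600),interpolation=cv2.INTER_CUBIC)
cv2.imwrite("pics/held.png",a)
cv2.imwrite("pics/held_t.png",t);cv2.imwrite("pics/held_s.png",s)
```

```text
t 5.85 tcp [0.4542 0.1985 0.1963] tool mm [ -68.7 -172.2   -0.7] F [-0.1 -0.1 -0.7] gap 0.657 g 42.5 q6 0.49 tilt [0. 0.] yaw_y 76.3
```

View pics/held.png

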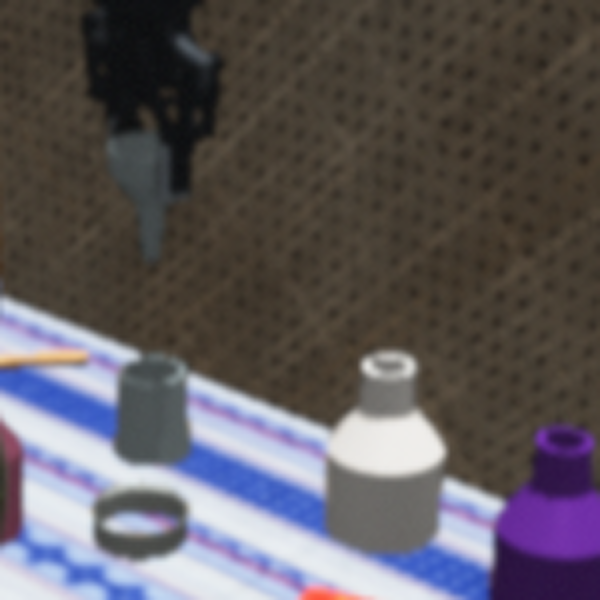

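The crop shows the funnel held with its spout down at about (151,262). The beaker is still standing, and the white bottle's mouth is at (389,365).

Run:
```python
from h import *
print(at("scene",270+151/4,100+260/4,.148), proj("scene",np.array([.4542,.1985,.148])), at("scene",270+389/4-.4,100+365/4-.4,.12))
```

```text
[0.45052488 0.19378083 0.148     ] [307.47095824 164.17691821] [0.47893896 0.01263327 0.12      ]
```

>>> carry_out(targets=[[-2.7,-6.6,0,0,0,0,1],[-6,-15,0,0,0,0,1],[-6,-15,0,0,0,0,1],[-6,-15,0,0,0,0,1],[-6,-15,0,0,0,0,1],[-6,-15,0,0,0,0,1],[-6,-15,0,0,0,0,1],[-6,-15,0,0,0,0,1],[-6,-15,0,0,0,0,1],[-6,-15,0,0,0,0,1],[-6,-15,0,0,0,0,1],[-4,-11,0,0,0,0,1],[-2,-4.6,0,0,0,0,1],[0,0,0,0,0,0,1],[0,0,5,0,0,0,1],[0,0,8,0,0,0,1],[0,0,5,0,0,0,1],[0,0,0,0,0,0,1]])

```text
time_s: 8.2
tcp_pos: [0.4795, 0.0152, 0.1776]
tcp_rot: [0.119, 0.993, 0.0, -0.001]
contact_force: [-0.5, -0.3, -1.2]
finger_gap: 0.656
grasp_force: 42.5
```

Run:
```python
from h import *
from rig import get_image
import cv2
delta([.480,.015,.128])
s=get_image("scene")[:,:,::-1];t=get_image("top")[:,:,::-1]
a=cv2.resize(s[130:250,310:430],(590,590),interpolation=cv2.INTER_CUBIC)
cv2.imwrite("pics/over.png",a);cv2.imwrite("pics/over_t.png",t)
```

```text
t 8.2 tcp [0.4795 0.0152 0.1776] tool mm [-0.7 -0.1 49.6] F [-0.5 -0.3 -1.2] gap 0.656 g 42.5 q6 0.1 tilt [-0.0014  0.0003] yaw_y 76.3
```

View pics/over.png

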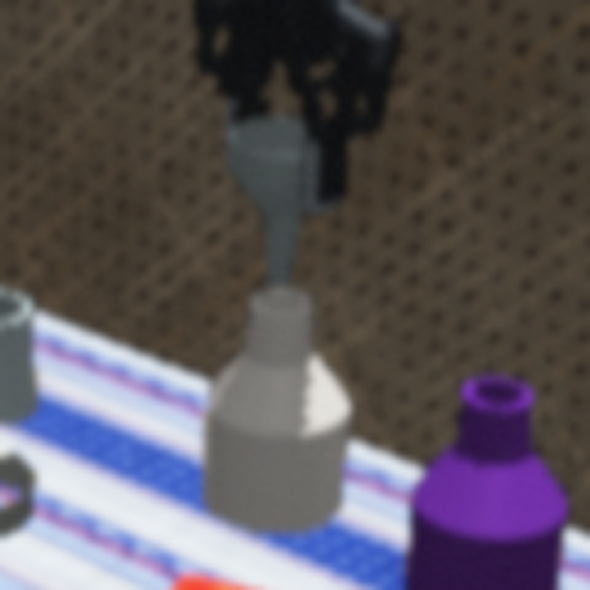

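The crop shows the spout tip at (281,285), centred over the bottle's mouth at (281,304). I'll lower it now.

>>> carry_out(targets=[[0,0,3,0,0,0,1],[0,0,5,0,0,0,1],[0,0,5,0,0,0,1],[0,0,5,0,0,0,1],[0,0,5,0,0,0,1],[0,0,5,0,0,0,1],[0,0,5,0,0,0,1],[0,0,5,0,0,0,1],[0,0,3,0,0,0,1],[0,0,2,0,0,0,1],[0,0,0,0,0,0,1]])

```text
time_s: 9.68
tcp_pos: [0.48, 0.015, 0.1352]
tcp_rot: [0.12, 0.993, 0.0, -0.0]
contact_force: [-0.5, -0.4, -0.8]
finger_gap: 0.651
grasp_force: 42.5
```

>>> carry_out(targets=[[0,0,1.5,0,0,0,1],[0,0,1.5,0,0,0,1],[0,0,1,0,0,0,1],[0,0,1,0,0,0,1],[0,0,1,0,0,0,1],[0,0,0,0,0,0,1]])

```text
time_s: 10.42
tcp_pos: [0.4799, 0.015, 0.1292]
tcp_rot: [0.12, 0.993, 0.0, -0.0]
contact_force: [-0.4, -0.3, -0.5]
finger_gap: 0.654
grasp_force: 42.5
```

>>> carry_out(targets=[[0,0,1,0,0,0,1],[0,0,0.7,0,0,0,1],[0,0,0.7,0,0,0,1],[0,0,0,0,0,0,1]])

```text
time_s: 10.92
tcp_pos: [0.4807, 0.0148, 0.128]
tcp_rot: [0.12, 0.993, -0.0, 0.001]
contact_force: [-1.3, -0.3, 7.5]
finger_gap: 0.655
grasp_force: 43.2
```

>>> carry_out(targets=[[0,0,0,0,0,0,-1],[0,0,0,0,0,0,-1],[0,0,0,0,0,0,-1],[0,0,0,0,0,0,-1],[0,0,0,0,0,0,-1],[0,0,0,0,0,0,-1],[0,0,-5,0,0,0,-1],[0,0,-12,0,0,0,-1],[0,0,-20,0,0,0,-1],[0,0,-20,0,0,0,-1],[0,0,-15,0,0,0,-1],[0,0,-5,0,0,0,-1],[0,0,0,0,0,0,-1]])

```text
time_s: 12.55
tcp_pos: [0.4801, 0.0149, 0.204]
tcp_rot: [0.12, 0.993, 0.0, 0.0]
contact_force: [-0.3, -0.1, -0.9]
finger_gap: 1.002
grasp_force: 0.0
```

Run:
```python
from h import *
from rig import get_image
import cv2
delta([.442,-.264,.200])
s=get_image("scene")[:,:,::-1].copy();t=get_image("top")[:,:,::-1].copy()
cv2.imwrite("pics/rel_s.png",s);cv2.imwrite("pics/rel_t.png",t)
K=5
a=cv2.resize(s[130:250,310:390],None,fx=K,fy=K,interpolation=cv2.INTER_CUBIC)
for z,r in((.16,.029),(.142,.028),(.12,.0165)):
    p=(circ("scene",.480,.015,z,r)-[310,130]+.5)*K-.5; cv2.polylines(a,[p.astype(int)],True,(0,255,0),1)
b=cv2.resize(t[150:225,395:475],None,fx=K,fy=K,interpolation=cv2.INTER_CUBIC)
for z,r in((.128,.0295),(.108,.0295)):
    p=(circ("top",.442,-.264,z,r)-[395,150]+.5)*K-.5; cv2.polylines(b,[p.astype(int)],True,(0,0,255),1)
b=cv2.copyMakeBorder(b,0,a.shape[0]-b.shape[0],0,0,cv2.BORDER_CONSTANT)
cv2.imwrite("pics/rel.png",np.hstack([a,b])[:600])
```

```text
t 12.55 tcp [0.4801 0.0149 0.204 ] tool mm [ -29.3 -280.     4. ] F [-0.3 -0.1 -0.9] gap 1.002 g 0.0 q6 0.1 tilt [0.0004 0.0001] yaw_y 76.3
```

View pics/rel.png

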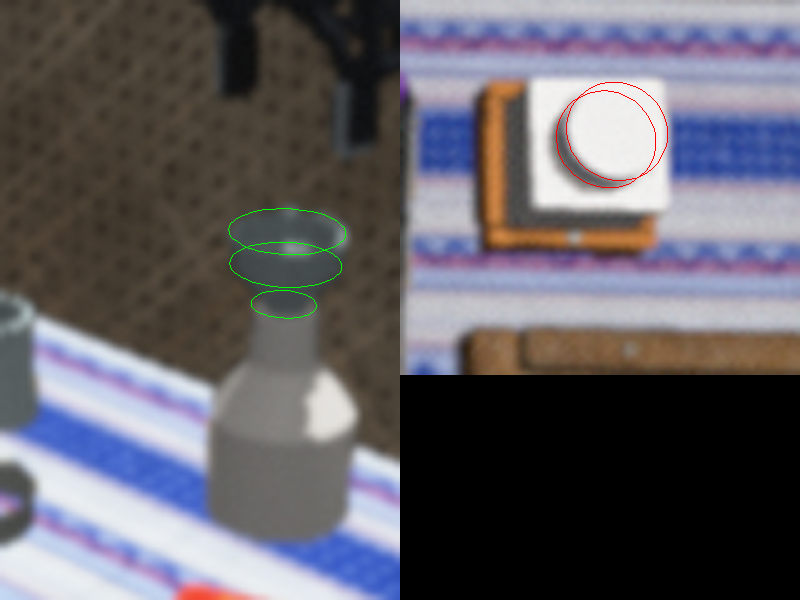

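The left crop shows the funnel fully home and upright: its outline coincides with the predicted green circles, with the rim at (287,231). The right crop shows the lid near the predicted red circles at (612,135). Next I'll refine the jar's centre numerically and check it in the scene view.

Run:
```python
from h import *
import cv2
t=cv2.imread("pics/rel_t.png");s=cv2.imread("pics/rel_s.png")
K=6
b=cv2.resize(t[155:205,410:460],None,fx=K,fy=K,interpolation=cv2.INTER_CUBIC)
m=cv2.morphologyEx((b.min(2)>165).astype(np.uint8),cv2.MORPH_OPEN,np.ones((25,25)))
n,l,st,ce=cv2.connectedComponentsWithStats(m);i=1+st[1:,4].argmax()
r=cv2.minAreaRect(np.argwhere(l==i)[:,::-1].astype(np.float32));print(r)
print([np.round(at("top",410+(p[0]+.5)/K-.5,155+(p[1]+.5)/K-.5,.093),4) for p in [r[0],*cv2.boxPoints(r)]])
a=cv2.resize(s[210:300,410:500],None,fx=K,fy=K,interpolation=cv2.INTER_CUBIC)
def P(q): return ((q-[410,210]+.5)*K-.5).astype(int)
for z,rr in((.128,.0295),(.108,.0295)): cv2.polylines(a,[P(circ("scene",.442,-.264,z,rr))],True,(0,0,255),1)
cs=[(.482,-.224),(.482,-.304),(.402,-.304),(.402,-.224)]
cv2.polylines(a,[P(np.array([proj("scene",np.array([*c,.093])) for c in cs]))],True,(0,255,0),1)
cv2.imwrite("pics/lid.png",a)
```

```text
((181.99996948242188, 156.99998474121094), (233.99996948242188, 195.99996948242188), 0.0)
[array([ 0.4357, -0.2808,  0.093 ]), array([ 0.3845, -0.2209,  0.093 ]), array([ 0.4852, -0.2237,  0.093 ]), array([ 0.4877, -0.3418,  0.093 ]), array([ 0.387, -0.337,  0.093])]
```

View pics/lid.png

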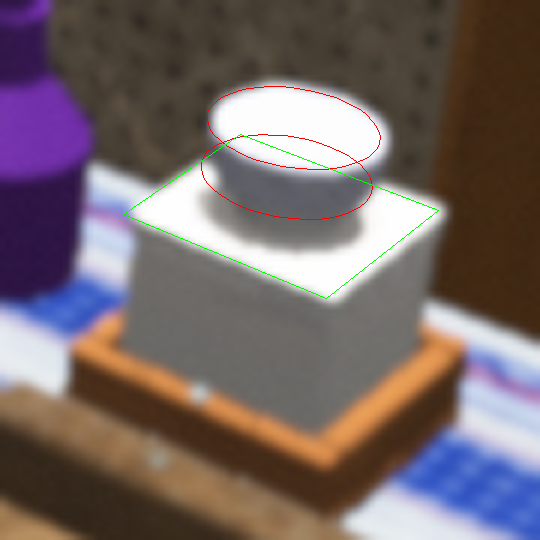

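The lid lies within 1–2 mm of the prediction: top ellipse centre at (299,127) against a predicted (294,127), with a small offset to the right. I'm using (0.4425, -0.2645). The automatic segmentation merged with the cloth, so I've discarded it.

>>> carry_out(targets=[[-1,-10,0,0,0,0,-1],[-2,-20,0,0,0,0,-1],[-2.5,-25,0,0,0,0,-1],[-2.5,-25,0,0,0,0,-1],[-2.5,-25,0,0,0,0,-1],[-2.5,-25,0,0,0,0,-1],[-2.5,-25,0,0,0,0,-1],[-2.5,-25,0,0,0,0,-1],[-2.5,-25,0,0,0,0,-1],[-3,-25,0,0,0,0,-1],[-3,-25,0,0,0,0,-1],[-2.5,-17,10,0,0,0,-1],[-1.5,-8.3,15,0,0,0,-1],[0,0,20,0,0,0,-1],[0,0,20,0,0,0,-1],[0,0,15,0,0,0,-1],[0,0,8,0,0,0,-1],[0,0,0,0,0,0,-1],[0,0,0,0,0,0,-1]])

```text
time_s: 15.02
tcp_pos: [0.4435, -0.2648, 0.1164]
tcp_rot: [0.12, 0.993, -0.0, 0.0]
contact_force: [-0.3, 0.1, -0.6]
finger_gap: 0.998
grasp_force: 0.0
```

```bash
python3 -c "
from h import *
delta([.4425,-.2645,.097])"
```

```text
t 15.03 tcp [ 0.4435 -0.2648  0.1164] tool mm [ 1.   0.1 19.4] F [-0.3  0.1 -0.6] gap 0.998 g 0.0 q6 -0.45 tilt [ 0.0008 -0.0006] yaw_y 76.3
```

>>> carry_out(targets=[[0.7,0,6,0,0,0,-1],[0,0,8,0,0,0,-1],[0,0,5,0,0,0,-1],[0,0,0,0,0,0,-1],[0,0,0,0,0,0,1],[0,0,0,0,0,0,1],[0,0,0,0,0,0,1],[0,0,0,0,0,0,1],[0,0,0,0,0,0,1],[0,0,0,0,0,0,1],[0,0,0,0,0,0,1],[0,0,0,0,0,0,1]], squeeze=20)

```text
time_s: 16.52
tcp_pos: [0.4425, -0.2647, 0.0973]
tcp_rot: [0.12, 0.993, -0.0, 0.0]
contact_force: [-2.4, -0.6, 5.5]
finger_gap: 0.694
grasp_force: 21.7
```

```bash
python3 -c "
from h import *
delta([.4425,-.2645,.097]);print(sense()['wrist_torque'])"
```

```text
t 16.52 tcp [ 0.4425 -0.2647  0.0973] tool mm [0.  0.2 0.3] F [-2.4 -0.6  5.5] gap 0.694 g 21.7 q6 -0.45 tilt [ 0.0004 -0.0006] yaw_y 76.3
[-0.18326491  0.40656716 -0.03061813]
```

>>> carry_out(targets=[[0,0,0,0,0,0,1],[0,0,0,0,0,0,1],[0,0,0,0,0,0,1],[0,0,0,0,0,-0.2,1],[0,0,0,0,0,-0.4,1],[0,0,0,0,0,-0.5,1],[0,0,0,0,0,-0.5,1],[0,0,0,0,0,-0.4,1],[0,0,0,0,0,0,1]], squeeze=90)

```text
time_s: 17.65
tcp_pos: [0.4435, -0.265, 0.0978]
tcp_rot: [-0.055, 0.998, -0.001, 0.001]
contact_force: [0.4, -0.4, 7.4]
finger_gap: 0.671
grasp_force: 94.0
```

```bash
python3 -c "
from h import *
delta([.4425,-.2645,.097]);print(sense()['wrist_torque'])"
```

```text
t 17.65 tcp [ 0.4435 -0.265   0.0978] tool mm [0.9 0.6 0.8] F [ 0.4 -0.4  7.4] gap 0.671 g 94.0 q6 -0.8 tilt [ 0.0025 -0.0013] yaw_y 96.3
[-0.0788454   0.04349245  0.11509169]
```

>>> carry_out(targets=[[0,0,0,0,0,-0.3,1],[0,0,0,0,0,-0.5,1],[0,0,0,0,0,-0.5,1],[0,0,0,0,0,-0.5,1],[0,0,0,0,0,-0.5,1],[0,0,0,0,0,-0.5,1],[0,0,0,0,0,-0.4,1],[0,0,0,0,0,0,1]])

```text
time_s: 18.65
tcp_pos: [0.4436, -0.2652, 0.0981]
tcp_rot: [-0.328, 0.945, -0.001, 0.001]
contact_force: [-0.3, -0.0, 8.7]
finger_gap: 0.67
grasp_force: 94.2
```

```bash
python3 -c "
from h import *
delta([.4425,-.2645,.097]);print(sense()['wrist_torque'])"
```

```text
t 18.65 tcp [ 0.4436 -0.2652  0.0981] tool mm [0.4 1.2 1.1] F [-0.3 -0.   8.7] gap 0.67 g 94.2 q6 -1.36 tilt [ 0.0029 -0.0017] yaw_y 128.3
[-0.0511001   0.07651504  0.05432702]
```

>>> carry_out(targets=[[0,0,0,0,0,-0.4,1],[0,0,0,0,0,-0.5,1],[0,0,0,0,0,-0.4,1],[0,0,0,0,0,0,1],[0,0,0,0,0,0,1]])

```text
time_s: 19.27
tcp_pos: [0.4435, -0.2653, 0.0981]
tcp_rot: [-0.433, 0.902, -0.001, 0.001]
contact_force: [-0.5, -1.9, 8.4]
finger_gap: 0.675
grasp_force: 94.2
```

```bash
python3 -c "
from h import *
delta([.4425,-.2645,.097]);print(sense()['wrist_torque'])"
```

```text
t 19.27 tcp [ 0.4435 -0.2653  0.0981] tool mm [-0.   1.3  1.1] F [-0.5 -1.9  8.4] gap 0.675 g 94.2 q6 -1.59 tilt [ 0.0027 -0.002 ] yaw_y 141.3
[-0.16510233  0.12842977  0.09765777]
```

>>> carry_out(targets=[[0,0,-0.7,0,0,0,1],[0,0,-0.7,0,0,0,1],[0,0,-0.6,0,0,0,1],[0,0,0,0,0,0,1]])

```text
time_s: 19.77
tcp_pos: [0.4435, -0.2654, 0.0997]
tcp_rot: [-0.433, 0.902, -0.001, 0.001]
contact_force: [0.9, -2.4, 6.7]
finger_gap: 0.674
grasp_force: 94.5
```

>>> carry_out(targets=[[0,0,-0.7,0,0,0,1],[0,0,-0.7,0,0,0,1],[0,0,-0.6,0,0,0,1],[0,0,0,0,0,0,1]])

```text
time_s: 20.27
tcp_pos: [0.4422, -0.2643, 0.1005]
tcp_rot: [-0.433, 0.902, 0.0, -0.0]
contact_force: [2.2, -3.1, -0.5]
finger_gap: 0.672
grasp_force: 95.8
```

>>> carry_out(targets=[[0,0,-1,0,0,0,1],[0,0,-1,0,0,0,1],[0,0,-1,0,0,0,1],[0,0,0,0,0,0,1]])

```text
time_s: 20.78
tcp_pos: [0.442, -0.2643, 0.1038]
tcp_rot: [-0.432, 0.902, 0.0, -0.0]
contact_force: [-1.0, -2.4, -1.9]
finger_gap: 0.676
grasp_force: 95.9
```

>>> carry_out(targets=[[0,0,-1.5,0,0,0,1],[0,0,-1.5,0,0,0,1],[0,0,-1.5,0,0,0,1],[0,0,-1.5,0,0,0,1],[0,0,0,0,0,0,1]])

```text
time_s: 21.4
tcp_pos: [0.4424, -0.2642, 0.11]
tcp_rot: [-0.433, 0.902, 0.0, 0.0]
contact_force: [0.0, 0.1, -0.6]
finger_gap: 0.674
grasp_force: 96.0
```

Free: only the lid's weight remains on the wrist. I'll lift it the rest of the way.

>>> carry_out(targets=[[0,0,-2,0,0,0,1],[0,0,-3,0,0,0,1],[0,0,-4,0,0,0,1],[0,0,-4,0,0,0,1],[0,0,-4,0,0,0,1],[0,0,-3,0,0,0,1],[0,0,-2,0,0,0,1],[0,0,-0.5,0,0,0,1],[0,0,0,0,0,0,1],[0,0,0,0,0,0,1]])

```text
time_s: 22.65
tcp_pos: [0.4423, -0.2643, 0.1322]
tcp_rot: [-0.433, 0.902, 0.0, -0.0]
contact_force: [0.8, 0.1, -0.4]
finger_gap: 0.672
grasp_force: 96.0
```

Run:
```python
from h import *
from rig import get_image
import cv2
delta([.4425,-.2645,.1325])
s=get_image("scene")[:,:,::-1].copy();cv2.imwrite("pics/end_s.png",s)
K=4
a=cv2.resize(s[150:300,300:500],None,fx=K,fy=K,interpolation=cv2.INTER_CUBIC)
for x,y,z,r in((.4425,-.2645,.163,.0295),(.4425,-.2645,.143,.0295),(.4425,-.2645,.123,.019)):
    cv2.polylines(a,[((circ("scene",x,y,z,r)-[300,150]+.5)*K-.5).astype(int)],True,(0,0,255),1)
cv2.imwrite("pics/end.png",a)
```

```text
t 22.65 tcp [ 0.4423 -0.2643  0.1322] tool mm [ 0.  -0.3 -0.3] F [ 0.8  0.1 -0.4] gap 0.672 g 96.0 q6 -1.59 tilt [-0.0002  0.0003] yaw_y 141.3
```

View pics/end.png

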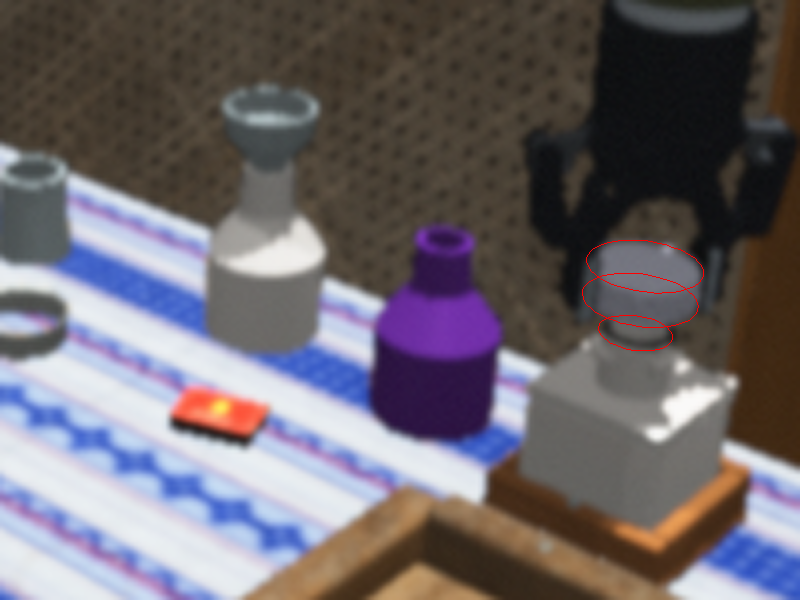

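The picture shows the lid held level above the open jar: its outline at (643,285) matches the prediction, and the jar's neck is at (636,340). The jar is seated in its brace, the funnel is upright in the white bottle at (270,120), and the cutter and matches haven't moved.

```bash
python3 -c "
from rig import *
print(finish_job())"
```

```text
the job is handed in; nothing more can be done
None
```

The job is handed in at about 23 s: the funnel is fully home in the white bottle and released, and the jar's lid is off and held level about 2 cm above its mouth; I did not re-check the brush in the last picture, though nothing went near it.

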